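# Set the worn angle stop to its index

## Task

Set the angle stop on the shoemaking bench with its large handwheel, whose upright handle now stands clockwise of the index pointer. Its key is worn, so turn the wheel anticlockwise (seen from above) until the handle is a good tenth of a turn (about 40 degrees) past the pointer, then bring it back clockwise and stop with the handle in line with the pointer, the play taken up clockwise; let go there without pushing the wheel back. Leave the small handwheel of the roller gauge as it is.

Things in the scene. Friction and masses are not known exactly. Their poses are not given: they have to be found in the camera images.
- handle (a point): Mid-height (140 mm above the table) of the large handwheel's upright wooden handle: round, 21 mm thick, 113 to 167 mm up, spins freely on its own axis. It stands on the rim (154 mm across, top 107 mm up) of a three-spoked wheel, 70 mm from the wheel's upright axis, over a round bed 240 mm across. Turning takes 5 N here; the wheel stays where left and has over half a turn either way.
- index: Fixed index arm of the large wheel. Origin on the wheel's upright axis, 76 mm above the table; x axis points level to the pointer, z up. The pointer is a flat dark steel arrowhead outside the rim, aimed at the axis, 29 mm wide, 89 to 138 mm from the axis, its top 103 mm up. The handle is in line when it lies on the x axis; past it anticlockwise has positive y, clockwise negative y.
- slack (a joint): Play of the large wheel on its worn key: angle (rad) of the wheel relative to the stop arm's shaft, from -0.2 (taken up clockwise: turning clockwise drives the arm) to +0.2 (taken up anticlockwise). Inside the play the wheel turns almost free (under 1 N at the handle) and the steel stop arm under it does not move. A reversal loses the whole 0.4 rad.
- small_handle (a point): half-way up the upright wooden handle (14 mm thick, this point 124 mm above the table) of the small handwheel, 90 mm across, on the roller gauge: a grey block with two steel rollers and no index arm. The handle is 40 mm from its wheel's axis. To be left alone.

How it is judged:
By the outcome, as a careful person would: the job done as asked, in the order asked, and still so for the second after the job is handed in, with the robot touching nothing.
It also fails if it takes over 38 s, if anything falls off the work surface, if the arm or the gripper's body presses on something with over 40 N, if the wrist force passes 120 N, or if a joint passes its speed limit or range.

## Robot

A 7-joint arm with a two-finger parallel gripper is mounted at the origin on the work surface. World frame = base frame: x ahead of the robot, y to its left, z up, the work surface at z = 0. Lengths are in m, angles in rad, forces in N, time in s.
With the tool pointing down it reaches from about 0.4 to 0.9 m from the base axis. Payload 5.5 kg.
Tool frame: the origin (TCP) lies midway between the tips of the shut fingers; the grasp point (between the pads) lies 19 mm behind it (manip.grip_depth is the distance from the TCP to the grasp point, in m); z points along the fingers, x is the direction in which the jaws open and shut, and the axes are right-handed (so a half turn about z gives the same grasp; the last joint's range is limited). The gripper opens to 92 mm and grips with 3 to 60 N. Pads are 19 mm wide; open, the fingers measure 130 mm over their backs; the gripper's body (75 mm by 190 mm) begins 47 mm behind the grasp point.
Start: joints at [-0.865, 0.501, -0.427, 1.55, 0.221, 1.138, -0.21], TCP at [0.278, 0.587, 0.227] pointing down, gripper open.
Joint ranges: [-2.88, 2.88], [-0.31, 2.03], [-1.54, 1.56], [0.2, 2.42], [-1.41, 4.55], [0.19, 2.02], [-2.57, 2.57]. Speed limits (rad/s): [2.57, 2.57, 3.14, 3.14, 3.14, 3.14, 3.14].

## Interface

Orientations are given as a unit quaternion [x, y, z, w].
In Python, from bench import manip, effector, viewer gives the robot as it stands. Calls block until the motion is done:
- manip.move_pose(position, orientation): joint-space move of the TCP to a pose.
- manip.servo_line(position, ori=None, vel=0.15): straight line of the TCP; ori=None keeps the orientation; vel is the mean speed in m/s.
- manip.movej(angles): joint-space move.
- effector.open_jaws() and effector.close(f_grip=None): open the fingers fully, or close them until they stop; f_grip is the grip in N (None keeps the last).
- manip.sleep(seconds).
- manip.solve_ik(position, orientation): joint angles nearest the present ones, or None.
- viewer.get_image(name): name is "scene" or "top"; returns the picture (420x560x3 uint8, red, green, blue); there is no depth.
- viewer.get_calibration(name): a dict with "vfov" (degrees; the focal length in pixels is half the picture's height over the tangent of half this angle, whatever the lens; pixels are square), "cx", "cy" (the principal point, pixels), "eye" and "attitude" of the camera in the world. Camera axes: x right, y down, z forward; pixel columns grow to the right and rows downward; lengths in m; the calibration is good to about 2 mm. A picture is of the moment at which its call begins. get_calibration takes no time and is no camera call.
A pose or a line that the arm cannot do raises manip.PlanningError and nothing moves.
- manip.hand_in(): hands the job in, once; it reports no verdict.
Readings, each from a call of its own:
- manip.current_clock(): time.
- manip.current_q(): joint angles.
- manip.current_joint_velocities(): joint speeds.
- manip.current_tau(): joint torques, N m.
- manip.current_tool_pos(): TCP position.
- manip.current_tcp_rot(): TCP orientation.
- manip.current_force(): force on the tool from outside, world axes, zero at the start.
- manip.current_wrist_torque(): the same for the moment, N m.
- manip.current_finger_gap(): finger opening in m.
Only numpy, scipy, OpenCV 4.12 (cv2) and the standard library are available. Lean on these libraries where they do the work, as an engineer would, in place of code of your own. Each camera call takes 0.05 s, during which the arm holds its last target. There are 200 camera calls.

## Working session

There is one attempt and no reset: what is moved stays moved. The work goes in short steps, each a Python script; the robot and the scene stay as the last script left them, time stands still between calls to the robot, and variables do not carry over. Pictures are saved under pics/ and viewed, about 8 in all and at most 12, crops included, and the job is handed in when it is done.

```bash
mkdir -p pics; ls; python3 - <<'E'
from bench import manip, effector, viewer
import cv2
for n in("scene","top"):
    im=viewer.get_image(n); cv2.imwrite(f"pics/{n}0.png",im[:,:,::-1]); c=viewer.get_calibration(n); print(n,c)
print(manip.current_clock(),manip.current_tcp_rot(),manip.current_tool_pos())
E
```

```text
pics
scene {'vfov': 53.383186737955555, 'cx': 274.31975606264655, 'cy': 207.56113614229562, 'eye': array([ 0.90231085, -0.47895415,  0.7187748 ]), 'attitude': array([ 0.88569729,  0.26445772, -0.10953712, -0.36551886])}
top {'vfov': 57.7725112836862, 'cx': 273.7445660093914, 'cy': 207.175969737325, 'eye': array([0.51055065, 0.00750924, 0.86021676]), 'attitude': array([-0.6965523 ,  0.71526915, -0.03424831,  0.04507764])}
0.1 [ 8.45112086e-01  5.34588395e-01 -7.75680483e-04  4.56682542e-04] [0.27827667 0.58670415 0.22576551]
```

View pics/scene0.png

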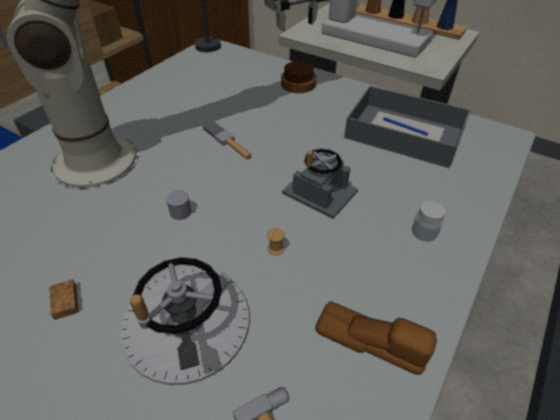

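View pics/top0.png

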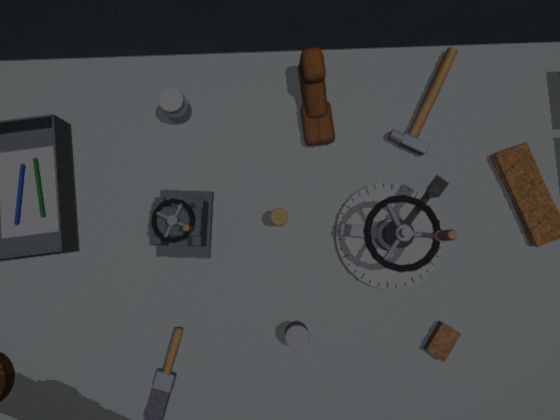

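Scene: the large wheel is centred near (178,292), its handle at (139,307), and a dark piece at (188,352). Top: wheel hub at (403,233), handle at (448,235), dark arrowhead near (437,187), stop arm near (355,233). I'll enlarge both views.

```bash
cat > h.py <<'E'
import numpy as np, cv2
from scipy.spatial.transform import Rotation as R
from bench import manip, effector, viewer
def cam(n):
    c=viewer.get_calibration(n); f=210/np.tan(np.radians(c['vfov']/2))
    return c,f,R.from_quat(c['attitude']).as_matrix()
def ray(n,u,v):
    c,f,M=cam(n); d=M@np.array([(u-c['cx'])/f,(v-c['cy'])/f,1]); return c['eye'],d/np.linalg.norm(d)
def plane(n,u,v,z):
    e,d=ray(n,u,v); return e+d*(z-e[2])/d[2]
def proj(n,p):
    c,f,M=cam(n); q=M.T@(np.asarray(p)-c['eye']); return np.array([c['cx']+f*q[0]/q[2],c['cy']+f*q[1]/q[2]])
def tri(a,b):
    e1,d1=ray(*a); e2,d2=ray(*b)
    s=np.linalg.lstsq(np.c_[d1,-d2],e2-e1,rcond=None)[0]
    p,q=e1+s[0]*d1,e2+s[1]*d2; return (p+q)/2,np.linalg.norm(p-q)
E
python3 - <<'E'
from h import *
a=cv2.imread("pics/scene0.png")[240:390,100:270]; b=cv2.imread("pics/top0.png")[160:310,320:490]
o=np.hstack([cv2.resize(x,(400,353),interpolation=cv2.INTER_CUBIC) for x in(a,b)])
o=cv2.convertScaleAbs(o,alpha=1.5)
cv2.imwrite("pics/c1.png",o)
for n,im in(("scene",a),("top",b)):
    off=(100,240) if n=="scene" else (320,160)
    h=cv2.cvtColor(im,cv2.COLOR_BGR2HSV); m=((h[...,1]>110)&(h[...,0]<25)&(h[...,2]>50)).astype(np.uint8)
    k,_,st,ce=cv2.connectedComponentsWithStats(m)
    for i in range(1,k):
        if st[i,4]>15: print(n,st[i]+np.array([*off,0,0,0]),ce[i]+off)
print(plane("top",403,233,.107),plane("scene",178,292,.107))
E
```

```text
scene [131 294  16  25 261] [138.59386973 306.29118774]
top [448 230   8   9  46] [451.39130435 234.2173913 ]
[ 0.5375714  -0.23469454  0.107     ] [ 0.54177353 -0.23230831  0.107     ]
```

View pics/c1.png

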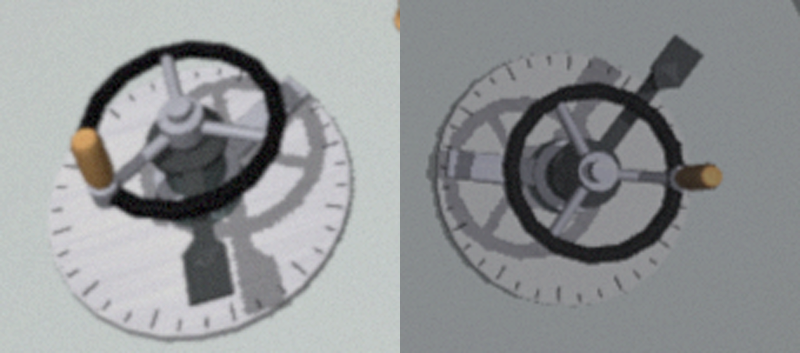

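The crop shows the pointer clearly: in the top view its outer end is near (443,179) and its neck near (428,194). The handle base is at about (436,235). In the scene view the pointer's end is near (189,367). Next I'll fit the rim circle and pointer direction.

```bash
cat > meas.py <<'E'
from h import *
from scipy.optimize import least_squares
def circ(P):
    r=least_squares(lambda x:np.hypot(P[:,0]-x[0],P[:,1]-x[1])-x[2],[*P.mean(0),.07],loss='soft_l1',f_scale=.002); return r.x,np.sqrt(np.mean(r.fun**2))
def run(f={"scene":"pics/scene0.png","top":"pics/top0.png"},c0=(.5395,-.2335)):
  for n,fn in f.items():
    im=cv2.imread(fn); g=im.max(2); vv,uu=np.mgrid[0:420,0:560]
    W=np.array([plane(n,u,v,.1)[:2] for u,v in zip(uu.ravel(),vv.ravel())]).reshape(420,560,2)
    rad=np.hypot(*(W-c0).transpose(2,0,1))
    th=30 if n=="top" else 35
    for th in (30,40):
        m=((g<th)&(rad>.055)&(rad<.085)); c,e=circ(W[m]); print(n,th,m.sum(),"rim mid",c.round(4),e.round(4))
    W=np.array([plane(n,u,v,.103)[:2] for u,v in zip(uu.ravel(),vv.ravel())]).reshape(420,560,2)-c[:2]
    rad=np.hypot(W[...,0],W[...,1]); an=np.degrees(np.arctan2(W[...,1],W[...,0]))
    for th in (60,75,90):
        m=(g<th)&(rad>.09)&(rad<.15); k,_,st,ce=cv2.connectedComponentsWithStats(m.astype(np.uint8)); _l=_
        for i in range(1,k):
            if st[i,4]>60:
                q=_l==i; w=W[q].mean(0); print(n,th,"ptr?",st[i],"r",rad[q].min().round(4),rad[q].max().round(4),"ang",an[q].min().round(1),an[q].max().round(1),"mean",np.degrees(np.arctan2(w[1],w[0])).round(2))
if __name__=="__main__":
    run()
    # handle: top/bottom axis points
    print("handle centroid tri",tri(("scene",138.6,306.3),("top",451.4,234.2)))
    for n,f in(("scene","pics/scene0.png"),("top","pics/top0.png")):
        h=cv2.cvtColor(cv2.imread(f),cv2.COLOR_BGR2HSV); m=((h[...,1]>80)&(h[...,0]<25)&(h[...,2]>40)).astype(np.uint8)
        if n=="scene": m[:, :120]=0;m[:,160:]=0;m[:285]=0;m[330:]=0
        else: m[:,:430]=0;m[:,465:]=0;m[:220]=0;m[:,:][250:]=0
        v,u=np.nonzero(m); print(n,len(u),u.mean(),v.mean(),u.min(),u.max(),v.min(),v.max())
E
python3 meas.py
```

```text
Traceback (most recent call last):
  File "meas.py", line 21, in <module>
    run()
    ~~~^^
  File "meas.py", line 8, in run
    W=np.array([plane(n,u,v,.1)[:2] for u,v in zip(uu.ravel(),vv.ravel())]).reshape(420,560,2)
                ~~~~~^^^^^^^^^^
  File "h.py", line 10, in plane
    e,d=ray(n,u,v); return e+d*(z-e[2])/d[2]
        ~~~^^^^^^^
  File "h.py", line 8, in ray
    c,f,M=cam(n); d=M@np.array([(u-c['cx'])/f,(v-c['cy'])/f,1]); return c['eye'],d/np.linalg.norm(d)
          ~~~^^^
  File "h.py", line 5, in cam
    c=viewer.get_calibration(n); f=210/np.tan(np.radians(c['vfov']/2))
ValueError: time passes only in moves, steps and waits
```

```bash
sed -i 's/^def cam/import functools\n@functools.cache\ndef cam/' h.py; python3 meas.py
```

```text
scene 30 1223 rim mid [ 0.5372 -0.2311  0.0694] 0.0036
scene 40 1371 rim mid [ 0.5372 -0.231   0.0695] 0.0041
scene 60 ptr? [178 337  21  32 444] r 0.0901 0.1395 ang -46.5 -32.9 mean -39.49
scene 75 ptr? [178 336  21  34 488] r 0.0901 0.1401 ang -46.6 -32.4 mean -39.51
scene 90 ptr? [178 336  21  34 520] r 0.0901 0.1406 ang -46.6 -32.2 mean -39.49
top 30 1220 rim mid [ 0.5384 -0.2345  0.0691] 0.0036
top 40 1437 rim mid [ 0.5385 -0.2351  0.0694] 0.0044
top 60 ptr? [425 175  23  23 303] r 0.0903 0.1367 ang -46.6 -31.2 mean -38.84
top 75 ptr? [424 175  25  23 339] r 0.0903 0.1372 ang -47.3 -30.7 mean -38.93
top 75 ptr? [331 194  44  92 806] r 0.0901 0.141 ang 45.8 144.5 mean 91.83
top 90 ptr? [423 174  27  25 379] r 0.0903 0.1395 ang -47.3 -30.3 mean -38.92
top 90 ptr? [ 331  185   45  102 1310] r 0.09 0.1411 ang 34.3 146.5 mean 93.05
handle centroid tri (array([ 0.53351462, -0.30565288,  0.15383504]), np.float64(0.006061866839094584))
scene 287 138.67595818815332 306.42160278745644 131 147 294 319
top 88 450.5113636363636 234.35227272727272 442 456 230 239
```

```bash
cat >> h.py <<'E'
C=np.array([.5379,-.2328]); PTR=np.radians(-39.2)
def quat(phi):
    c,s=np.cos(phi),np.sin(phi); return R.from_matrix(np.array([[c,s,0],[s,-c,0],[0,0,-1]])).as_quat()
def hp(th,z,r=.07): return np.array([C[0]+r*np.cos(th),C[1]+r*np.sin(th),z])
E
python3 - <<'E'
from h import *
for n,u,v,c in(("scene",138.67,306.42,(.5372,-.231)),("top",450.5,234.35,(.5385,-.2348))):
    for z in(.14,.145):
        p=plane(n,u,v,z)[:2]; d=p-c; print(n,z,p.round(4),"r",np.hypot(*d).round(4),"ang",np.degrees(np.arctan2(d[1],d[0])).round(2))
print("hub tri",tri(("scene",100+180/2.353,240+106/2.353),("top",320+200/2.353,160+168/2.353)))
print("ptr outer tri",tri(("scene",100+210/2.353,240+301/2.353),("top",320+291/2.353,160+45/2.353)))
print("handle top end tri",tri(("scene",100+85/2.353,240+136/2.353),("top",320+312/2.353,160+176/2.353)))
for off in(0,np.pi):
    q=None
    for th in(-95,-60,-39,0):
        t=np.radians(th); s=manip.solve_ik(hp(t,.127),quat(t+np.pi/2+off)); print(off,th,None if s is None else np.round(s,2))
E
```

```text
scene 0.14 [ 0.5275 -0.2998] r 0.0694 ang -98.03
scene 0.145 [ 0.5307 -0.3013] r 0.0706 ang -95.25
top 0.14 [ 0.5315 -0.3124] r 0.078 ang -95.13
top 0.145 [ 0.5314 -0.3102] r 0.0758 ang -95.39
hub tri (array([ 0.54062721, -0.23175657,  0.12623041]), np.float64(0.0021377500816929826))
ptr outer tri (array([ 0.64431706, -0.32264594,  0.10322506]), np.float64(0.003051261548192095))
handle top end tri (array([ 0.53098671, -0.30146818,  0.16997728]), np.float64(0.0034757254432124358))
0 -95 [ 0.17  0.54  0.41  1.76 -0.26  0.9   0.6 ]
0 -60 [ 0.23  0.57  0.28  1.67 -0.19  0.93  1.11]
0 -39 [ 0.25  0.58  0.2   1.64 -0.14  0.93  1.39]
0 0 [ 0.31  0.57  0.02  1.64 -0.02  0.93  1.91]
3.141592653589793 -95 [-0.35  1.01  1.35  1.77 -1.04  1.28 -1.95]
3.141592653589793 -60 [-0.18  0.74  0.9   1.68 -0.66  1.05 -1.67]
3.141592653589793 -39 [-0.07  0.67  0.68  1.65 -0.49  0.99 -1.48]
3.141592653589793 0 [ 0.07  0.59  0.36  1.65 -0.24  0.94 -1.06]
```

Heights agree with the text: pointer 0.103 m, handle top 0.170 m. The handle is at about -96° and the pointer at -39.2°. I'll go above the handle, descend and grip it with the jaws tangential.

```bash
python3 - <<'E'
from h import *
t=np.radians(-95.7); q=quat(t+np.pi/2); T=manip.current_clock
manip.move_pose(hp(t,.27),q); print(T())
manip.servo_line(hp(t,.127),vel=.15); print(T(),manip.current_force())
effector.close(f_grip=20); print(T(),manip.current_finger_gap(),manip.current_tool_pos(),manip.current_force())
for n in("scene","top"): cv2.imwrite(f"pics/{n}1.png",viewer.get_image(n)[:,:,::-1])
o=np.hstack([cv2.imread("pics/scene1.png")[200:400,60:310],cv2.imread("pics/top1.png")[120:320,300:550]]); cv2.imwrite("pics/c2.png",cv2.resize(o,(800,320)))
E
```

```text
3.3333
4.4333 [ 0.8258079  -0.20602457 -0.02147729]
5.5417 0.020067842433849827 [ 0.53088884 -0.30245636  0.1269639 ] [ 0.24884775 -0.77565636 -0.52941887]
```

View pics/c2.png

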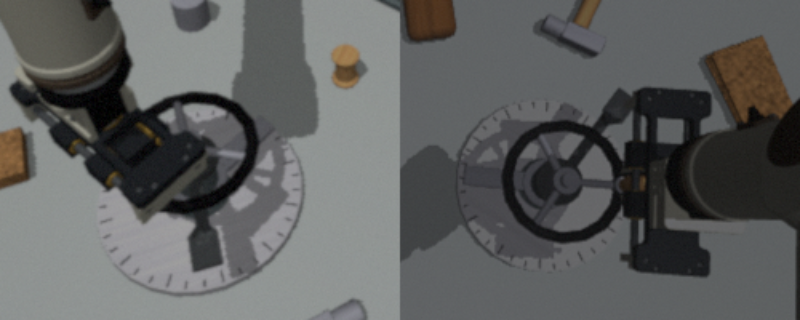

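The handle is held between the pads: the gap is 20 mm, and the top crop shows it at (635,183). Next I turn it anticlockwise in short steps while watching the force.

```bash
cat >> h.py <<'E'
def arc(a,b,step=6,vel=.06,verbose=True):
    n=int(np.ceil(abs(b-a)/step))
    for k in range(1,n+1):
        t=np.radians(a+(b-a)*k/n); manip.servo_line(hp(t,.127),ori=quat(t+np.pi/2),vel=vel)
        if verbose:
            F=manip.current_force()[:2]; er=np.array([np.cos(t),np.sin(t)]); et=np.array([-er[1],er[0]])
            d=manip.current_tool_pos()[:2]-C
            print(f"{np.degrees(t):.1f} t={manip.current_clock():.2f} Fr={F@er:.1f} Ft={F@et:.1f} actual ang {np.degrees(np.arctan2(d[1],d[0])):.2f} r {np.hypot(*d):.4f} gap {manip.current_finger_gap():.4f}")
E
python3 - <<'E'
from h import *
arc(-95.7,-65)
E
```

```text
-90.6 t=5.89 Fr=-0.1 Ft=0.8 actual ang -90.24 r 0.0700 gap 0.0201
-85.5 t=6.14 Fr=0.8 Ft=1.1 actual ang -85.36 r 0.0701 gap 0.0207
-80.4 t=6.39 Fr=-0.0 Ft=-1.8 actual ang -80.85 r 0.0701 gap 0.0206
-75.2 t=6.64 Fr=-0.2 Ft=-0.9 actual ang -75.59 r 0.0701 gap 0.0202
-70.1 t=6.89 Fr=1.3 Ft=-2.6 actual ang -70.23 r 0.0701 gap 0.0204
-65.0 t=7.14 Fr=-0.0 Ft=-1.7 actual ang -65.03 r 0.0702 gap 0.0204
```

```bash
python3 - <<'E'
from h import *
arc(-65,3); manip.sleep(.3)
for n in("scene","top"): cv2.imwrite(f"pics/{n}2.png",viewer.get_image(n)[:,:,::-1])
o=np.hstack([cv2.imread("pics/scene2.png")[220:400,80:280],cv2.imread("pics/top2.png")[130:310,310:510]]); cv2.imwrite("pics/c3.png",cv2.resize(o,(800,360)))
E
```

```text
-59.3 t=7.41 Fr=0.4 Ft=-1.4 actual ang -59.28 r 0.0702 gap 0.0205
-53.7 t=7.67 Fr=-0.2 Ft=-2.6 actual ang -53.54 r 0.0702 gap 0.0203
-48.0 t=7.94 Fr=0.9 Ft=-2.1 actual ang -47.88 r 0.0702 gap 0.0202
-42.3 t=8.21 Fr=0.8 Ft=-1.7 actual ang -42.20 r 0.0702 gap 0.0202
-36.7 t=8.47 Fr=-0.2 Ft=-2.1 actual ang -36.49 r 0.0702 gap 0.0204
-31.0 t=8.74 Fr=1.5 Ft=-2.6 actual ang -30.79 r 0.0702 gap 0.0206
-25.3 t=9.01 Fr=1.4 Ft=-1.4 actual ang -25.08 r 0.0702 gap 0.0200
-19.7 t=9.28 Fr=1.7 Ft=-1.5 actual ang -19.42 r 0.0701 gap 0.0208
-14.0 t=9.54 Fr=1.6 Ft=-2.7 actual ang -13.75 r 0.0701 gap 0.0206
-8.3 t=9.81 Fr=1.3 Ft=-2.0 actual ang -8.07 r 0.0701 gap 0.0205
-2.7 t=10.07 Fr=0.5 Ft=-2.1 actual ang -2.41 r 0.0701 gap 0.0203
3.0 t=10.34 Fr=1.1 Ft=-1.8 actual ang 3.25 r 0.0701 gap 0.0205
```

View pics/c3.png

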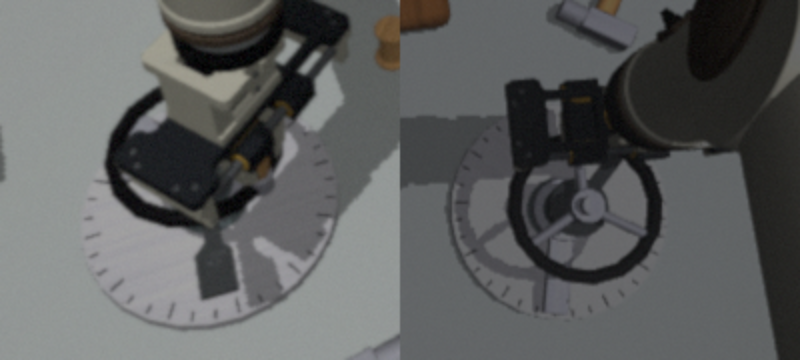

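The handle is about 42° past the pointer. The stop arm has followed it, now at (555,285) in the top crop. Next I bring it back clockwise to just short of the pointer, let go, lift and measure from both cameras.

```bash
python3 - <<'E'
from h import *
arc(3,-36.8,vel=.05); manip.sleep(.3)
effector.open_jaws(); print(manip.current_clock(),manip.current_tool_pos())
p=manip.current_tool_pos(); manip.servo_line(p+[0,0,.09],vel=.15)
manip.move_pose([.42,.02,.33],quat(0.8)); print(manip.current_clock())
for n in("scene","top"): cv2.imwrite(f"pics/{n}3.png",viewer.get_image(n)[:,:,::-1])
o=np.hstack([cv2.imread("pics/scene3.png")[220:400,80:280],cv2.imread("pics/top3.png")[130:310,310:510]]); cv2.imwrite("pics/c4.png",cv2.convertScaleAbs(cv2.resize(o,(800,360),interpolation=cv2.INTER_CUBIC),alpha=1.5))
E
```

```text
-2.7 t=11.03 Fr=0.4 Ft=-0.9 actual ang -2.63 r 0.0701 gap 0.0204
-8.4 t=11.32 Fr=0.3 Ft=-0.4 actual ang -8.45 r 0.0701 gap 0.0202
-14.1 t=11.62 Fr=2.0 Ft=-0.9 actual ang -14.22 r 0.0701 gap 0.0204
-19.7 t=11.91 Fr=2.8 Ft=-0.4 actual ang -19.78 r 0.0701 gap 0.0209
-25.4 t=12.20 Fr=1.4 Ft=3.4 actual ang -24.39 r 0.0701 gap 0.0203
-31.1 t=12.49 Fr=1.9 Ft=3.0 actual ang -30.70 r 0.0701 gap 0.0208
-36.8 t=12.78 Fr=2.0 Ft=2.5 actual ang -36.94 r 0.0701 gap 0.0205
14.2917 [ 0.59393548 -0.274749    0.12699683]
16.3917
```

View pics/c4.png

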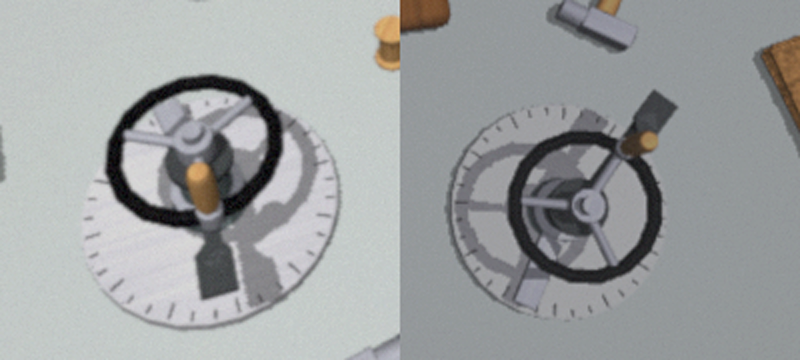

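The scene view looks almost along the pointer line, and the handle at (205,190) sits slightly left of in-line with the arrowhead at (217,270). Computing the angles in each view.

```bash
cat > chk.py <<'E'
import sys
from h import *
from meas import circ
k=sys.argv[1]
for n in("scene","top"):
    im=cv2.imread(f"pics/{n}{k}.png"); g=im.max(2).astype(int); hsv=cv2.cvtColor(im,cv2.COLOR_BGR2HSV)
    vv,uu=np.mgrid[0:420,0:560]; P=lambda z:np.array([plane(n,u,v,z)[:2] for u,v in zip(uu.ravel(),vv.ravel())]).reshape(420,560,2)
    W=P(.1); rad=np.linalg.norm(W-C,axis=2); rm=((g<40)&(rad>.055)&(rad<.085)).astype(np.uint8)
    # centre from rim mask filled outer contour (outer silhouette), convex hull
    ct=max(cv2.findContours(rm,cv2.RETR_EXTERNAL,cv2.CHAIN_APPROX_NONE)[0],key=len); hull=cv2.convexHull(ct)[:,0]
    c1,e1=circ(W[rm>0]); c2,e2=circ(np.array([W[v,u] for u,v in hull])); print(n,"c mask",c1.round(4),"hull",c2.round(4),e2.round(4))
    om=((hsv[...,1]>80)&(hsv[...,0]<25)&(g>40)&(rad<.13)); v,u=np.nonzero(om); Wp=P(.103)
    for c in(c1,c2):
        a=lambda p:np.degrees(np.arctan2(p[1]-c[1],p[0]-c[0]))
        m=((g<60)&(np.linalg.norm(Wp-c[:2],axis=2)>.09)&(np.linalg.norm(Wp-c[:2],axis=2)<.145)).astype(np.uint8)
        kk,l,st,ce=cv2.connectedComponentsWithStats(m); i=1+np.argmax(st[1:,4]); pt=a(Wp[l==i].mean(0))
        for z in(.14,.145):
            h=plane(n,u.mean(),v.mean(),z); print("  ptr %.2f handle z%.3f %s r %.4f ang %.2f  diff %.2f"%(pt,z,h[:2].round(4),np.hypot(*(h[:2]-c[:2])),a(h),a(h)-pt))
E
python3 chk.py 3
```

```text
scene c mask [ 0.5372 -0.2311  0.0695] hull [ 0.5375 -0.2311  0.0754] 0.0009
  ptr -39.49 handle z0.140 [ 0.5915 -0.2719] r 0.0679 ang -36.97  diff 2.52
  ptr -39.49 handle z0.145 [ 0.5942 -0.2737] r 0.0711 ang -36.82  diff 2.67
  ptr -39.55 handle z0.140 [ 0.5915 -0.2719] r 0.0677 ang -37.06  diff 2.49
  ptr -39.55 handle z0.145 [ 0.5942 -0.2737] r 0.0709 ang -36.91  diff 2.64
top c mask [ 0.5385 -0.2348  0.0692] hull [ 0.5387 -0.2351  0.0751] 0.0005
  ptr -38.90 handle z0.140 [ 0.5961 -0.2822] r 0.0746 ang -39.48  diff -0.58
  ptr -38.90 handle z0.145 [ 0.5955 -0.2802] r 0.0728 ang -38.56  diff 0.35
  ptr -38.88 handle z0.140 [ 0.5961 -0.2822] r 0.0743 ang -39.45  diff -0.57
  ptr -38.88 handle z0.145 [ 0.5955 -0.2802] r 0.0725 ang -38.52  diff 0.36
```

```bash
python3 - <<'E'
from h import *
out=[]
for n,c,pt,(x,y) in(("scene",(.5374,-.2311),-39.5,(130,250)),("top",(.5386,-.2350),-38.9,(360,165))):
    im=cv2.imread(f"pics/{n}3.png"); S=4
    o=cv2.convertScaleAbs(cv2.resize(im[y:y+115,x:x+100],None,fx=S,fy=S,interpolation=cv2.INTER_CUBIC),alpha=1.6)
    def px(p): q=(proj(n,p)-[x,y]+.5)*S; return tuple(int(round(t)) for t in q)
    for th,col in((pt,(0,0,255)),(pt+120,(0,255,0)),(pt-120,(0,255,0))):
        t=np.radians(th); f=lambda r,z:(c[0]+r*np.cos(t),c[1]+r*np.sin(t),z)
        cv2.line(o,px(f(0,.1)),px(f(.138 if th==pt else .07,.1)),col,1)
        if th==pt: cv2.line(o,px(f(.07,.107)),px(f(.07,.167)),(255,255,0),1)
    out.append(o)
cv2.imwrite("pics/c5.png",np.hstack(out)[:,:800])
E
```

```text
(no output)
```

View pics/c5.png

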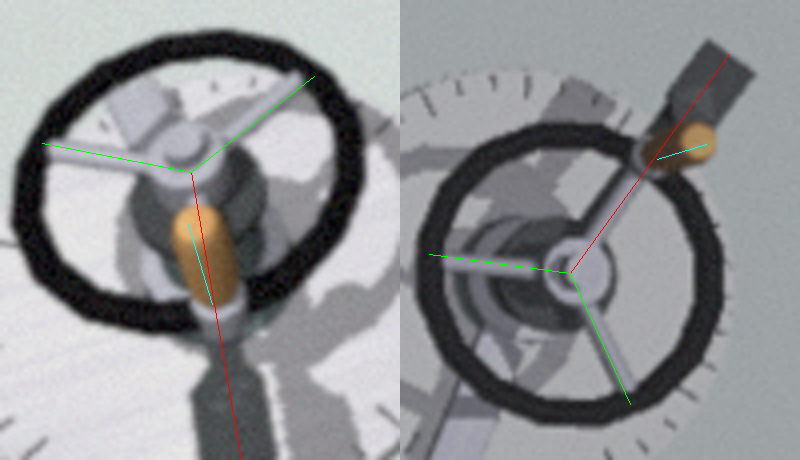

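In both views, the overlay puts the handle and all three spokes about 2.5° anticlockwise of in-line. The TCP reading says 2.3°. I'll regrip, finish the last 2.5° clockwise, release, lift and check.

```bash
python3 - <<'E'
from h import *
t=np.radians(-36.95); q=quat(t+np.pi/2)
manip.move_pose(hp(t,.24),q); manip.servo_line(hp(t,.127),vel=.12); effector.close(f_grip=20)
print(manip.current_clock(),manip.current_finger_gap())
arc(-36.95,-39.45,step=3,vel=.02); manip.sleep(.4)
d=manip.current_tool_pos()[:2]-C; print("before open",np.degrees(np.arctan2(d[1],d[0])))
effector.open_jaws(); p=manip.current_tool_pos(); manip.servo_line(p+[0,0,.09],vel=.15)
manip.move_pose([.42,.02,.33],quat(0.8)); print(manip.current_clock(),manip.current_force())
for n in("scene","top"): cv2.imwrite(f"pics/{n}4.png",viewer.get_image(n)[:,:,::-1])
out=[]
for n,c,pt,(x,y) in(("scene",(.5374,-.2311),-39.5,(130,250)),("top",(.5386,-.2350),-38.9,(360,165))):
    im=cv2.imread(f"pics/{n}4.png"); S=4
    o=cv2.convertScaleAbs(cv2.resize(im[y:y+115,x:x+100],None,fx=S,fy=S,interpolation=cv2.INTER_CUBIC),alpha=1.6)
    def px(p): q=(proj(n,p)-[x,y]+.5)*S; return tuple(int(round(t)) for t in q)
    for th,col in((pt,(0,0,255)),(pt+120,(0,255,0)),(pt-120,(0,255,0))):
        t=np.radians(th); f=lambda r,z:(c[0]+r*np.cos(t),c[1]+r*np.sin(t),z)
        cv2.line(o,px(f(0,.1)),px(f(.138 if th==pt else .07,.1)),col,1)
        if th==pt: cv2.line(o,px(f(.07,.107)),px(f(.07,.167)),(255,255,0),1)
    out.append(o)
cv2.imwrite("pics/c6.png",np.hstack(out)[:,:800])
E
python3 chk.py 4
```

```text
20.025 0.020419061365286123
-39.5 t=20.32 Fr=0.7 Ft=4.8 actual ang -38.25 r 0.0700 gap 0.0206
before open -39.31387116320506
24.0417 [-0.01344442 -0.91499257 -0.25206977]
scene c mask [ 0.5371 -0.231   0.0694] hull [ 0.5374 -0.2308  0.0754] 0.0008
  ptr -39.53 handle z0.140 [ 0.5895 -0.2742] r 0.0679 ang -39.58  diff -0.06
  ptr -39.53 handle z0.145 [ 0.5922 -0.276 ] r 0.0711 ang -39.29  diff 0.23
  ptr -39.66 handle z0.140 [ 0.5895 -0.2742] r 0.0678 ang -39.82  diff -0.16
  ptr -39.66 handle z0.145 [ 0.5922 -0.276 ] r 0.0710 ang -39.52  diff 0.14
top c mask [ 0.5384 -0.2347  0.0692] hull [ 0.5385 -0.235   0.0752] 0.0005
  ptr -39.01 handle z0.140 [ 0.594  -0.2835] r 0.0739 ang -41.25  diff -2.24
  ptr -39.01 handle z0.145 [ 0.5934 -0.2814] r 0.0721 ang -40.35  diff -1.34
  ptr -38.95 handle z0.140 [ 0.594  -0.2835] r 0.0737 ang -41.14  diff -2.20
  ptr -38.95 handle z0.145 [ 0.5934 -0.2814] r 0.0720 ang -40.24  diff -1.29
```

View pics/c6.png

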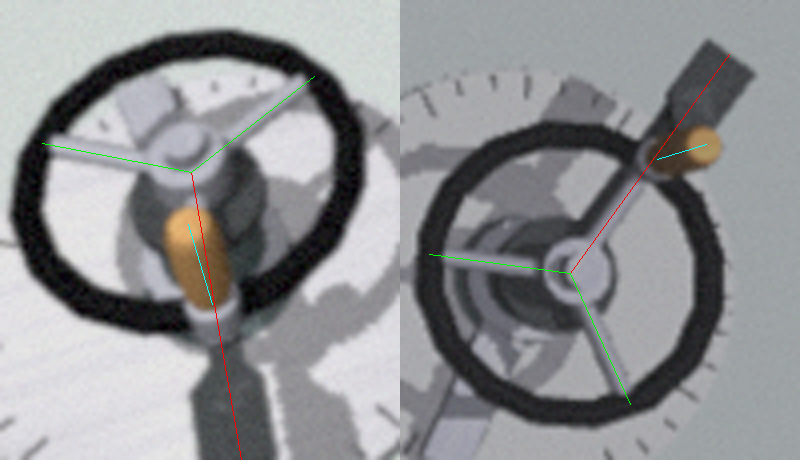

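The spokes now lie on the overlay lines in both views, with the handle in line with the arrowhead. The stop arm has moved clockwise with the wheel. Handing in.

```bash
python3 -c "
from h import *
manip.hand_in(); print(manip.current_clock())"
```

```text
the job is handed in; nothing more can be done
the job is handed in; nothing more can be done
```

I set the angle stop and handed the job in at about 24 s. The handle is in line with the pointer to within about 1°, with the play taken up clockwise.

- **What I did:** I gripped the handle and turned it anticlockwise to about 42° past the pointer, then back clockwise. The drive force appeared after roughly 23–28° of return, which fits the 0.4 rad of play. I let go about 2.5° short, measured from both cameras, regripped, turned the last 2.5° clockwise and released with the robot lifted clear.
- **Last checks:** The scene camera, which looks almost along the pointer, puts the handle within 0.2° of it. The gripper position just before release agreed to about 0.1°. The three spokes lie on the expected lines in both views, and the stop arm had followed the wheel clockwise.
- **Disagreement:** Casting the top camera's handle centroid at 140–145 mm read 1.3–2.2° clockwise of the pointer. That figure shifts with the height I assume for the centroid, so I trusted the spokes and the scene view instead.
- **Small handwheel:** I never went near it.

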